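# Weigh out the baby's rusks on the kitchen scale

### The arm

A 7-joint arm with a two-finger parallel gripper is mounted at the origin on the work surface. World frame = base frame: x ahead of the robot, y to its left, z up, the work surface at z = 0. Lengths are in m, angles in rad, forces in N, time in s.
With the tool pointing down it reaches from about 0.425 to 0.925 m from the base axis. Payload 6.8 kg.
Tool frame: the origin (TCP) lies on the front face of the gripper's body, between the roots of the fingers; the fingertips stand 73 mm ahead of it and the grasp point (between the pads) lies 54 mm ahead of it (env.nose_length is the distance from the TCP to the fingertips, in m); z points along the fingers, y is the line along which they close (so a half turn about z gives the same grasp; the last joint's range is limited). The gripper opens to 85 mm and grips with 20 to 120 N. Pads are 22 mm wide; open, the fingers measure 114 mm over their backs; the gripper's body (76 mm by 85 mm) begins 54 mm behind the grasp point. The pads swing forward as they close: fully open they stand 13 mm farther back than shut.
Start: joints at [1.176, 0.477, 0.022, 1.555, -0.011, 1.109, -0.083], TCP at [0.191, -0.647, 0.304] pointing down, gripper open.
Joint ranges: [-2.96, 2.96], [-0.34, 2.1], [-1.41, 1.46], [0.24, 2.44], [-1.37, 4.51], [0.17, 1.92], [-2.96, 2.96]. Speed limits (rad/s): [2.39, 2.39, 3.14, 3.14, 3.14, 3.14, 3.14].

### API

Orientations are given as a unit quaternion [w, x, y, z].
In Python, from cell import env, kin, camera, calibration, job gives the robot as it stands. The module is installed in compiled form; this text tells all that it offers. Calls block until the motion is done:
- env.reach(position, orientation): joint-space move of the TCP to a pose.
- env.movel(position, velocity=0.15, rot=None, stop_force=None): straight line of the TCP; rot=None keeps the orientation; velocity is the mean speed in m/s. With stop_force (N) it stops when the force on the tool has changed by that much, and returns True; else False.
- env.goto_joints(angles): joint-space move.
- env.grip(opening, f_grip=None): finger opening in m; f_grip is the grip in N (None keeps the last); returns when the fingers have stopped.
- env.dwell(seconds).
- kin.inverse_kinematics(position, orientation): joint angles nearest the present ones, or None.
- env.get_state(): the state.
- camera(name): name is "scene" or "top"; returns (picture, depth): 400x640x3 uint8, blue, green, red; 400x640 float32, m along the optical axis (not along the pixel's ray), 0 where there is no reading.
- calibration(name): a dict with "fx", "fy", "cx", "cy" (pixels), "rvec" (rotation vector, rad) and "tvec" (3), from world to camera coordinates, as OpenCV has them. Camera axes: x right, y down, z forward; pixel columns grow to the right and rows downward; lengths in m; the calibration is good to about 2 mm. A picture is of the moment at which its call begins. calibration takes no time and is no camera call.
A pose or a line that the arm cannot do raises env.PlanningError and nothing moves.
- job.job_done(): hands the job in; it is judged then, once.
The state is a dict: "time": time; "qpos": joint angles; "joint_velocities": joint speeds; "joint_torque": joint torques, N m; "tcp_pos": TCP position; "orientation": TCP orientation; "force": force on the tool from outside, world axes, zero at the start; "torque": the same for the moment, N m; "opening": finger opening in m; "gripper_force": force on a finger pad.
Only numpy, scipy, OpenCV 4.12 (cv2) and the standard library are available. Lean on these libraries where they do the work, as an engineer would, in place of code of your own. Each camera call takes 0.05 s, during which the arm holds its last target. There are 200 camera calls.

### The job

Take the small blue dish out of the white trough and lower it gently onto the pan of the kitchen scale, between the pan's two end cheeks. Then add rusks from the wooden board to the dish, one at a time, until the needle comes to rest in the green part of the dial and not beyond it; leave the other rusks on the board and do not disturb the jar, hearts, can opener or spoon.

Things in the scene. Friction and masses are not known exactly. Their poses are not given: they have to be found in the camera images.
- dish: Blue open ceramic dish, outside 68 (its x) x 56 (its y) x 20 mm high, walls and floor 2.5 mm; origin at the centre of its underside, z up. Weighs 49 to 90 g. It starts in the trough, x along the trough's x, where only its ends (68 mm) can be gripped. On the pan the cheeks bar the ends, so there it must be held by its long sides (56 mm): put it down first, e.g. on the cork, and take it again.
- trough: White plastic channel fixed to the shelf, 66 mm long (its x), open at both ends; floor 3 mm thick, side walls at y = +-34 mm, 4 mm thick and 30 mm high, 4 mm away from the dish's long sides. Origin at the centre of its underside.
- cork: Flat cork square fixed on the shelf, 110 x 110 x 5 mm, empty: a good place to put the dish down. Origin at the centre of its underside.
- board: Wooden board fixed on the shelf, 270 (its x) x 140 x 12 mm thick; the rusks lie on it. Origin at the centre of its underside.
- rusk0: Hard oat rusk, light brown, lying flat: 44 (its x, long) x 24 (its y) x 16 mm high, the corners of the outline notched: the last 8 mm at each end are 18 mm wide. Weighs 17 to 19 g. Origin at the centre of its underside.
- rusk1: Hard oat rusk, light brown, lying flat: 44 (its x, long) x 24 (its y) x 16 mm high, the corners of the outline notched: the last 8 mm at each end are 18 mm wide. Weighs 17 to 19 g. Origin at the centre of its underside.
- rusk2: Hard oat rusk, light brown, lying flat: 44 (its x, long) x 24 (its y) x 16 mm high, the corners of the outline notched: the last 8 mm at each end are 18 mm wide. Weighs 17 to 19 g. Origin at the centre of its underside.
- rusk3: Hard oat rusk, light brown, lying flat: 44 (its x, long) x 24 (its y) x 16 mm high, the corners of the outline notched: the last 8 mm at each end are 18 mm wide. Weighs 17 to 19 g. Origin at the centre of its underside.
- rusk4: Hard oat rusk, light brown, lying flat: 44 (its x, long) x 24 (its y) x 16 mm high, the corners of the outline notched: the last 8 mm at each end are 18 mm wide. Weighs 17 to 19 g. Origin at the centre of its underside.
- scale: White spring kitchen scale fixed to the shelf: housing 120 (its x) x 210 (its y) x 30 mm high, origin at the centre of its underside. The pan stands over its local point (0, 55 mm); the round white dial (radius 50 mm, facing up, at height 34 mm) has its centre at local (0, -55 mm).
- pan_seat (a point): Centre of the top face of the scale's steel pan, 62 mm above the shelf when empty; moves with it; axes as the scale's. Plate 88 (x) x 48 mm (y); at both x ends a cheek 18 mm high, inner faces at x = +-41 mm: the dish, its x along the pan's x either way round, has 7 mm play at each end and overhangs the long sides by 4 mm. Soft spring: sinks 10 mm per 100 g, stops at 16.5 mm.
- needle (a joint): Angle of the scale's black needle in rad, clockwise seen from above; 0 (pan empty) points along the scale's +x. It shows the whole load, dish included: 0.0314 rad per gram. Green part of the dial: 3.14 to 3.83 rad (100 to 122 g), then red to 4.71. The dish alone never reaches green; one to three rusks are needed, as the weights differ each time. It settles within about 0.6 s.
- jar: Empty glass baby food jar, 56 mm across, 62 mm high, standing; bystander. Origin at the centre of its underside.
- heart0: Pink ceramic heart magnet, about 28 x 31 x 9 mm, lying flat; bystander. Origin at its underside.
- heart1: Second pink heart magnet, like the first; bystander.
- opener: Stainless can opener, 155 (its x) x 52 mm, 24 mm high, lying flat; bystander. Origin at its underside, about the middle.
- spoon: Steel spoon, 150 mm long, lying along its x; bystander.
Mind the look-alikes: they are no part of the job. Leave any black look-alike of the rusk0 alone.

How it is judged:
On the way:
1. the dish stands empty and released on the pan between the cheeks, all rusks still on the board (x of dish in the frame of pan_seat between -0.009 and 0.009 m and y of dish in the frame of pan_seat between -0.015 and 0.015 m and z of dish in the frame of pan_seat between -0.005 and 0.005 m and angle between dish's own z axis and vertical below 0.12 rad and angle between the x axis of dish and the x axis of pan_seat, either way round below 0.25 rad and contact force between the fingers and dish below 0.1 N and x of rusk0 in the frame of board between -0.14 and 0.14 m and y of rusk0 in the frame of board between -0.075 and 0.075 m and z of rusk0 in the frame of board between 0.005 and 0.03 m and x of rusk1 in the frame of board between -0.14 and 0.14 m and y of rusk1 in the frame of board between -0.075 and 0.075 m and z of rusk1 in the frame of board between 0.005 and 0.03 m and x of rusk2 in the frame of board between -0.14 and 0.14 m and y of rusk2 in the frame of board between -0.075 and 0.075 m and z of rusk2 in the frame of board between 0.005 and 0.03 m and x of rusk3 in the frame of board between -0.14 and 0.14 m and y of rusk3 in the frame of board between -0.075 and 0.075 m and z of rusk3 in the frame of board between 0.005 and 0.03 m and x of rusk4 in the frame of board between -0.14 and 0.14 m and y of rusk4 in the frame of board between -0.075 and 0.075 m and z of rusk4 in the frame of board between 0.005 and 0.03 m), for 0.2 s.
At the end, for the whole second after the job is handed in: The dish stands upright, released and at rest on the pan between the cheeks (within 9 mm lengthwise and 15 mm sideways of the pan's centre, turned by less than 0.25 rad), the needle at rest in the green (3.14 to 3.83 rad, 100 to 122 g), and every rusk is either in the dish or on the wooden board (x of dish in the frame of pan_seat between -0.009 and 0.009 m and y of dish in the frame of pan_seat between -0.015 and 0.015 m and z of dish in the frame of pan_seat between -0.005 and 0.005 m and angle between dish's own z axis and vertical below 0.12 rad and angle between the x axis of dish and the x axis of pan_seat, either way round below 0.25 rad and contact force between the fingers and dish below 0.1 N and value of joint needle between 3.1416 and 3.8327 rad and velocity of joint needle between -0.15 and 0.15 rad/s and linear speed of dish below 0.02 m/s and ((x of rusk0 in the frame of dish between -0.034 and 0.034 m and y of rusk0 in the frame of dish between -0.028 and 0.028 m and z of rusk0 in the frame of dish between -0.002 and 0.045 m) or (x of rusk0 in the frame of board between -0.14 and 0.14 m and y of rusk0 in the frame of board between -0.075 and 0.075 m and z of rusk0 in the frame of board between 0.005 and 0.03 m)) and ((x of rusk1 in the frame of dish between -0.034 and 0.034 m and y of rusk1 in the frame of dish between -0.028 and 0.028 m and z of rusk1 in the frame of dish between -0.002 and 0.045 m) or (x of rusk1 in the frame of board between -0.14 and 0.14 m and y of rusk1 in the frame of board between -0.075 and 0.075 m and z of rusk1 in the frame of board between 0.005 and 0.03 m)) and ((x of rusk2 in the frame of dish between -0.034 and 0.034 m and y of rusk2 in the frame of dish between -0.028 and 0.028 m and z of rusk2 in the frame of dish between -0.002 and 0.045 m) or (x of rusk2 in the frame of board between -0.14 and 0.14 m and y of rusk2 in the frame of board between -0.075 and 0.075 m and z of rusk2 in the frame of board between 0.005 and 0.03 m)) and ((x of rusk3 in the frame of dish between -0.034 and 0.034 m and y of rusk3 in the frame of dish between -0.028 and 0.028 m and z of rusk3 in the frame of dish between -0.002 and 0.045 m) or (x of rusk3 in the frame of board between -0.14 and 0.14 m and y of rusk3 in the frame of board between -0.075 and 0.075 m and z of rusk3 in the frame of board between 0.005 and 0.03 m)) and ((x of rusk4 in the frame of dish between -0.034 and 0.034 m and y of rusk4 in the frame of dish between -0.028 and 0.028 m and z of rusk4 in the frame of dish between -0.002 and 0.045 m) or (x of rusk4 in the frame of board between -0.14 and 0.14 m and y of rusk4 in the frame of board between -0.075 and 0.075 m and z of rusk4 in the frame of board between 0.005 and 0.03 m))); the robot touches nothing.
It fails at once if the dish was dropped or banged onto the pan (faster than 0.5 m/s within 20 mm above the pan) (horizontal distance between dish and pan_seat below 0.03 m and z of dish in the frame of pan_seat below 0.02 m and linear speed of dish above 0.5 m/s).
It fails at once if two rusks were lifted and carried at once ((contact force between the fingers and rusk0 above 8 N and contact force between the fingers and rusk1 above 8 N and horizontal distance between rusk0 and pan_seat above 0.08 m and z of each of rusk0, rusk1 in the frame of board above 0.03 m) or (contact force between the fingers and rusk0 above 8 N and contact force between the fingers and rusk2 above 8 N and horizontal distance between rusk0 and pan_seat above 0.08 m and z of each of rusk0, rusk2 in the frame of board above 0.03 m) or (contact force between the fingers and rusk0 above 8 N and contact force between the fingers and rusk3 above 8 N and horizontal distance between rusk0 and pan_seat above 0.08 m and z of each of rusk0, rusk3 in the frame of board above 0.03 m) or (contact force between the fingers and rusk0 above 8 N and contact force between the fingers and rusk4 above 8 N and horizontal distance between rusk0 and pan_seat above 0.08 m and z of each of rusk0, rusk4 in the frame of board above 0.03 m) or (contact force between the fingers and rusk1 above 8 N and contact force between the fingers and rusk2 above 8 N and horizontal distance between rusk1 and pan_seat above 0.08 m and z of each of rusk1, rusk2 in the frame of board above 0.03 m) or (contact force between the fingers and rusk1 above 8 N and contact force between the fingers and rusk3 above 8 N and horizontal distance between rusk1 and pan_seat above 0.08 m and z of each of rusk1, rusk3 in the frame of board above 0.03 m) or (contact force between the fingers and rusk1 above 8 N and contact force between the fingers and rusk4 above 8 N and horizontal distance between rusk1 and pan_seat above 0.08 m and z of each of rusk1, rusk4 in the frame of board above 0.03 m) or (contact force between the fingers and rusk2 above 8 N and contact force between the fingers and rusk3 above 8 N and horizontal distance between rusk2 and pan_seat above 0.08 m and z of each of rusk2, rusk3 in the frame of board above 0.03 m) or (contact force between the fingers and rusk2 above 8 N and contact force between the fingers and rusk4 above 8 N and horizontal distance between rusk2 and pan_seat above 0.08 m and z of each of rusk2, rusk4 in the frame of board above 0.03 m) or (contact force between the fingers and rusk3 above 8 N and contact force between the fingers and rusk4 above 8 N and horizontal distance between rusk3 and pan_seat above 0.08 m and z of each of rusk3, rusk4 in the frame of board above 0.03 m)).
It fails at once if the jar, a heart, the can opener or the spoon was moved by more than 30 mm (distance of any of jar, heart0, heart1, opener, spoon from where it was at the start of the episode above 0.03 m).
It also fails if it takes over 72 s, if anything falls off the work surface, if the arm or the gripper's body presses on something with over 40 N, if the wrist force passes 120 N, or if a joint passes its speed limit or range.

## Working session

There is one attempt and no reset: what is moved stays moved. The work goes in short steps, each a Python script; the robot and the scene stay as the last script left them, time stands still between calls to the robot, and variables do not carry over. Pictures are saved under pics/ and viewed, at most 10 in all, crops included, and the job is handed in when it is done.

```bash
mkdir -p pics; ls; python3 - <<'E'
from cell import env,camera,calibration
import cv2,numpy as np
for n in("scene","top"):
    p,d=camera(n); cv2.imwrite(f"pics/{n}0.png",p); np.save(f"{n}0.npy",d)
    c=calibration(n); R=cv2.Rodrigues(np.array(c["rvec"],float))[0]; print(n,c,"pos",-R.T@np.array(c["tvec"]).ravel())
s=env.get_state();print(s["time"],s["orientation"],s["opening"])
E
```

```text
pics
scene {'fx': 395.21385947025465, 'fy': 395.21385947025465, 'cx': 317.6514771780186, 'cy': 199.2773231839599, 'rvec': array([ 0.56982489,  2.66806902, -1.13574987]), 'tvec': array([ 0.53085795, -0.09829769,  1.10035626])} pos [0.85522825 0.5589019  0.67710399]
top {'fx': 369.6201088694645, 'fy': 369.6201088694645, 'cx': 318.25646771383333, 'cy': 199.65156653786684, 'rvec': array([ 2.16861921, -2.11382365,  0.16797848]), 'tvec': array([-0.0214825 ,  0.56087268,  0.90695064])} pos [ 0.41441204 -0.00758899  0.98275338]
0.1 [-8.41249540e-04  9.89730193e-01  1.42945446e-01 -1.91306452e-04] 0.08546809011333384
```

View pics/scene0.png

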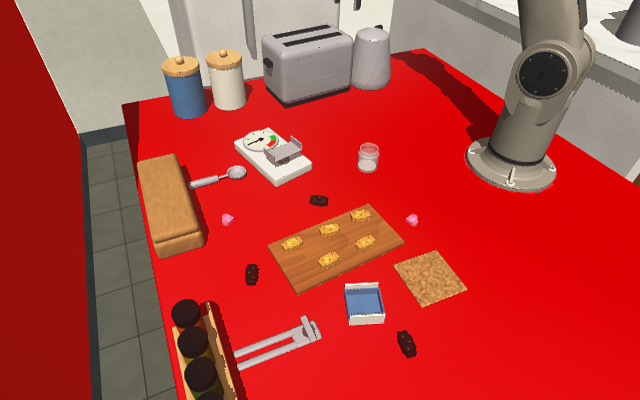

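View pics/top0.png

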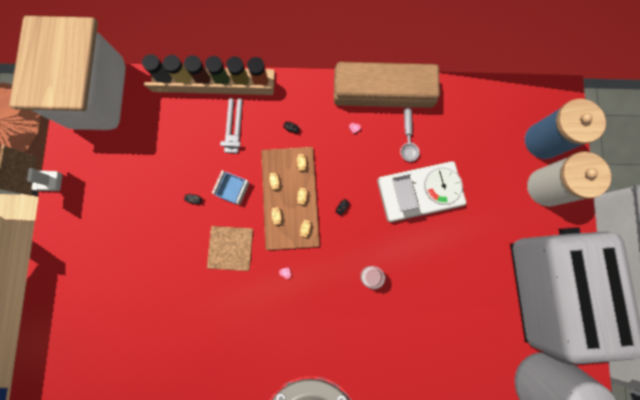

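The scene picture shows the dish in the trough at (364,303), five rusks on the board around (328,240), the cork at (430,277), and the scale at (272,155). In the top picture the dish is at (231,187), the rusks at (302,162), (275,181), (302,196), (277,216) and (306,229), the cork at (230,248), and the scale at (421,191) with its dial to the right at (443,186).

Things that could be mistaken, in top pixels:
- **Blue:** the dish at (231,187) is the one I want. The blue canister at (560,130) is not.
- **Rusks:** I want the five light ones on the board. The black look-alikes at (291,127), (193,199) and (342,207) stay put.
- **White:** the trough around (231,187) versus the scale at (421,191).

```bash
cat > h.py <<'E'
import cv2,numpy as np
from cell import env,kin,camera,calibration,job
def cal(n):
    c=calibration(n);K=np.array([[c["fx"],0,c["cx"]],[0,c["fy"],c["cy"]],[0,0,1.]])
    return K,cv2.Rodrigues(np.array(c["rvec"],float))[0],np.array(c["tvec"],float).ravel()
def cloud(n,d):
    K,R,t=cal(n);v,u=np.mgrid[:400,:640]
    r=np.stack([u,v,np.ones_like(u)],-1)@np.linalg.inv(K).T
    return (r*d[...,None]-t)@R
def onplane(n,px,z):
    K,R,t=cal(n);o=-R.T@t;r=np.c_[np.atleast_2d(px),np.ones(len(np.atleast_2d(px)))]@np.linalg.inv(K).T@R
    return o+r*((z-o[2])/r[:,2])[:,None]
def project(n,P):
    K,R,t=cal(n);q=(np.atleast_2d(P)@R.T+t)@K.T;return q[:,:2]/q[:,2:]
def rect(P):
    (c,s,a)=cv2.minAreaRect((P[:,:2]*1000).astype(np.float32))
    if s[0]<s[1]: s=s[::-1];a+=90
    a=(a+90)%180-90
    return np.round(c,1),np.round(s,1),round(a,1)   # mm, long side angle deg
def blobs(m,lo):
    n,l,s,c=cv2.connectedComponentsWithStats(m.astype(np.uint8))
    return [(l==i) for i in range(1,n) if s[i,4]>=lo]
E
cat > m.py <<'E'
from h import *
D={}
for n in("scene","top"):
    p=cv2.imread(f"pics/{n}0.png");W=cloud(n,np.load(f"{n}0.npy"));h=cv2.cvtColor(p,cv2.COLOR_BGR2HSV)
    H,S,V=[h[...,i].astype(int) for i in range(3)]
    z=W[...,2];reg=(np.abs(W[...,1])<.45)&(W[...,0]>.35)&(W[...,0]<.95)&(z<.12)&(z>-.02)
    masks=dict(rusk=(H>14)&(H<32)&(S>90)&(V>165),blue=(H>95)&(H<125)&(S>80),white=(S<60)&(V>170),wood=(H>4)&(H<25)&(S>60)&(V>60)&(z>.003),grey=(S<40)&(V>60))
    for k,m in masks.items():
        for b in blobs(m&reg,25):
            P=W[b];vv,uu=np.nonzero(b);zt=np.percentile(P[:,2],90)
            T=P[P[:,2]>zt-.006]
            print(n,k,"px",int(uu.mean()),int(vv.mean()),"n",b.sum(),"z10/50/90",np.round(np.percentile(P[:,2],[10,50,90])*1000,1),"top",*rect(T))
E
python3 m.py; python3 -c "
import cv2;p=cv2.imread('pics/scene0.png')
a=cv2.resize(p[110:300,225:325][:100],(400,400),interpolation=2)
b=cv2.resize(p[195:335,260:460],(400,280)); 
b=cv2.copyMakeBorder(b,0,120,0,0,0);cv2.imwrite('pics/c.png',cv2.hconcat([a,b]))"; python3 -c "from cell import env;print(env.nose_length)"
```

```text
scene rusk px 164 200 n 3375 z10/50/90 [68.8 72.  73.4] top [ 886.7 -177.6] [270.7  88.7] -89.6
scene rusk px 360 215 n 190 z10/50/90 [17.6 27.2 29.2] top [490.   28.8] [42.9 26.1] -15.6
scene rusk px 329 229 n 206 z10/50/90 [17.5 26.9 29. ] top [574.8  38.9] [43.4 25.1] -5.3
scene rusk px 365 242 n 199 z10/50/90 [20.3 27.7 29.2] top [521.  104.8] [43.1 24. ] 13.4
scene rusk px 291 243 n 213 z10/50/90 [19.5 27.4 29. ] top [666.3  43.4] [44.  25.1] 5.5
scene rusk px 328 259 n 225 z10/50/90 [19.6 27.5 29.3] top [612.6 113.7] [43.8 23.6] 10.7
scene rusk px 430 277 n 1769 z10/50/90 [3.9 5.4 6.9] top [434.6 224.2] [109.2 108.9] 87.5
scene rusk px 211 320 n 61 z10/50/90 [48.9 50.2 51.2] top [864.6 170.2] [43.2  5.5] -89.7
scene rusk px 182 365 n 298 z10/50/90 [10.5 12.2 13.8] top [927.2 204.6] [147.9  14.3] -89.4
scene rusk px 219 346 n 75 z10/50/90 [48.3 50.2 51.7] top [864.5 222.8] [52.3  5.5] -89.9
scene rusk px 228 377 n 90 z10/50/90 [48.9 50.3 51.4] top [864.5 275.9] [48.3  5.6] -89.7
scene blue px 362 300 n 824 z10/50/90 [ 4.5  6.4 22.2] top [593.8 228.9] [67.6 56.9] -21.2
scene whit
[... 4150 characters left out ...]
n 73 z10/50/90 [ 98.5 100.2 102.4] top [895.4 385.4] [35.7 21.9] 45.5
top grey px 232 129 n 519 z10/50/90 [ 8.3 10.7 23.1] top [711.4 234. ] [48.  15.7] -84.1
top grey px 409 139 n 390 z10/50/90 [ 4.1 12.4 20.5] top [ 752.6 -255.9] [146.   39.8] -2.7
top grey px 420 190 n 3351 z10/50/90 [29.  33.4 63.4] top [ 582.1 -225.8] [88.1 48.4] 13.7
top grey px 218 182 n 56 z10/50/90 [16.4 24.7 31.8] top [604.2 257.1] [57.8  3. ] -21.1
top grey px 241 191 n 97 z10/50/90 [14.8 24.3 31.5] top [579.7 194.7] [60.8  4.4] -20.5
top grey px 191 198 n 54 z10/50/90 [14.1 16.2 18. ] top [559.1 327.6] [33.9 16.1] 87.4
top grey px 365 275 n 69 z10/50/90 [47.3 56.3 63.9] top [ 372.5 -130.9] [41.5 14.3] -7.0
0.0726
```

View pics/c.png

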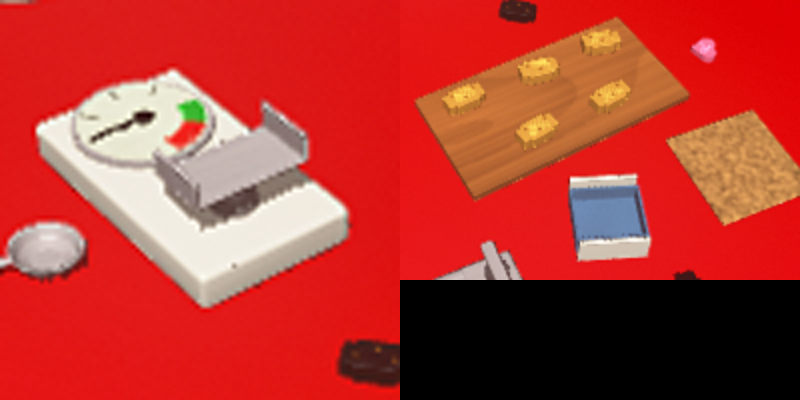

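The crop confirms the choice: blue dish in the white trough, five light rusks on the board and an empty scale (needle along +x). The two views agree within about 2 mm, and heights match the text: rusk tops 29, cork 5.5, pan 62, trough walls 30. Next I take the dish to the cork.

```bash
cat >> h.py <<'E'
def quat(c):  # tool down, fingers closing along world angle c (deg); pick the wrist solution with most j7 margin
    out=[]
    for a in (c-90,c+90):
        a=np.radians(a); out.append(np.array([0,np.cos(a/2),np.sin(a/2),0]))
    return out
def best(p,c):
    r=[]
    for q in quat(c):
        j=kin.inverse_kinematics(p,q)
        if j is not None: r.append((np.abs(np.array(j)-env.get_state()["qpos"]).max(),list(q)))
    return min(r)[1]
def over(p,c):
    q=best(p,c); env.reach(list(p),q); return q
def st(tag):
    s=env.get_state(); print(tag,"t%.1f"%s["time"],np.round(s["tcp_pos"],3),"open %.4f"%s["opening"],"F",np.round(s["force"],2),"g %.1f"%s["gripper_force"])
E
python3 - <<'E'
from h import *
x,y=.593,.228
over([x,y,.14],-20.3); st("above")
env.movel([x,y,.073],.12); st("down")
env.grip(.06,20); st("gripped")
env.movel([x,y,.14],.12); env.dwell(.2); st("lifted")
over([.445,.224,.14],-20.3)
env.movel([.445,.224,.078],.1); st("cork")
env.grip(.085); st("open")
env.movel([.445,.224,.15],.2)
env.reach([.50,.0,.25],best([.50,.0,.25],69.7)); st("aside")
for n in("scene","top"):
    p,d=camera(n); cv2.imwrite(f"pics/{n}1.png",p); W=cloud(n,d);h=cv2.cvtColor(p,cv2.COLOR_BGR2HSV).astype(int)
    m=(h[...,0]>95)&(h[...,0]<125)&(h[...,1]>80)&(np.abs(W[...,1])<.45)&(W[...,2]<.1)&(W[...,0]<.8)&(W[...,0]>.3)
    for b in blobs(m,50):
        P=W[b];zt=np.percentile(P[:,2],95);print(n,zt,rect(P),rect(P[P[:,2]>zt-.005]))
E
```

```text
above t3.5 [0.593 0.227 0.14 ] open 0.0851 F [-0.71 -0.4   0.71] g 0.0
down t4.2 [0.593 0.228 0.073] open 0.0853 F [-0.58  0.51  0.82] g 0.0
gripped t4.5 [0.594 0.228 0.074] open 0.0676 F [-0.58 -0.3   4.01] g 23.4
lifted t5.4 [0.593 0.228 0.139] open 0.0676 F [-0.2   0.37 -0.42] g 22.9
cork t6.8 [0.445 0.224 0.078] open 0.0675 F [ 0.05  0.9  -0.74] g 23.0
open t7.2 [0.445 0.224 0.078] open 0.0850 F [0.15 0.18 0.03] g 0.0
aside t8.7 [0.499 0.001 0.249] open 0.0851 F [-0.91 -0.16 -0.24] g 0.0
scene 0.02562077672826522 (array([445.1, 224.6]), array([67.1, 58.9]), -20.9) (array([445.1, 224.6]), array([67.1, 58.9]), -20.9)
top 0.024719375090377096 (array([443.9, 222. ]), array([62.2, 55.1]), -20.1) (array([439.2, 218.2]), array([60.2, 53.8]), -10.4)
```

```bash
python3 - <<'E'
from h import *
x,y=.4448,.2237
over([x,y,.15],69.5); env.movel([x,y,.080],.12); env.grip(.045,20); st("gripped")
env.movel([x,y,.19],.15); st("lift")
px,py=.5833,-.2246
over([px,py,.19],104.2); st("above pan")
env.movel([px,py,.145],.1); st("near")
env.movel([px,py,.131],.04); env.dwell(.2); st("on")
env.grip(.085); env.dwell(.3); st("rel")
env.movel([px,py,.22],.15)
env.reach([.50,.0,.28],best([.50,.0,.28],95)); env.dwell(.2); st("aside")
ims=[]
for n in("scene","top"):
    p,d=camera(n); cv2.imwrite(f"pics/{n}2.png",p); np.save(f"{n}2.npy",d); W=cloud(n,d);h=cv2.cvtColor(p,cv2.COLOR_BGR2HSV).astype(int)
    m=(h[...,0]>95)&(h[...,0]<125)&(h[...,1]>80)&(np.abs(W[...,1])<.45)&(W[...,2]<.12)&(W[...,0]<.75)&(W[...,0]>.3)
    for b in blobs(m,50):
        P=W[b];print(n,np.percentile(P[:,2],[10,50,95]),rect(P))
    u,v=project(n,[.585,-.26,.04])[0].astype(int); ims.append(cv2.resize(p[v-40:v+40,u-40:u+40],(400,400),interpolation=2))
cv2.imwrite("pics/c2.png",cv2.hconcat(ims))
E
```

```text
gripped t10.8 [0.445 0.224 0.081] open 0.0558 F [-1.7  -1.25  7.13] g 21.1
lift t11.7 [0.444 0.223 0.189] open 0.0556 F [ 0.59 -1.44 -0.42] g 21.4
above pan t13.4 [ 0.584 -0.223  0.19 ] open 0.0556 F [ 0.27  1.26 -1.09] g 21.4
near t14.1 [ 0.583 -0.224  0.145] open 0.0556 F [ 0.52  0.3  -0.82] g 21.4
on t14.8 [ 0.583 -0.225  0.131] open 0.0554 F [-0.43  1.12 -0.13] g 21.5
rel t15.5 [ 0.583 -0.225  0.131] open 0.0850 F [-0.32  0.31 -0.17] g 0.0
aside t17.4 [ 0.5   -0.001  0.279] open 0.0848 F [ 0.61 -0.46 -0.07] g 0.0
scene [0.05791843 0.05976585 0.07712008] (array([ 582.4, -223.6]), array([68.4, 59.1]), 14.5)
top [0.05845261 0.06060887 0.07806234] (array([ 580.9, -225.7]), array([66.3, 55.4]), 14.3)
```

View pics/c2.png

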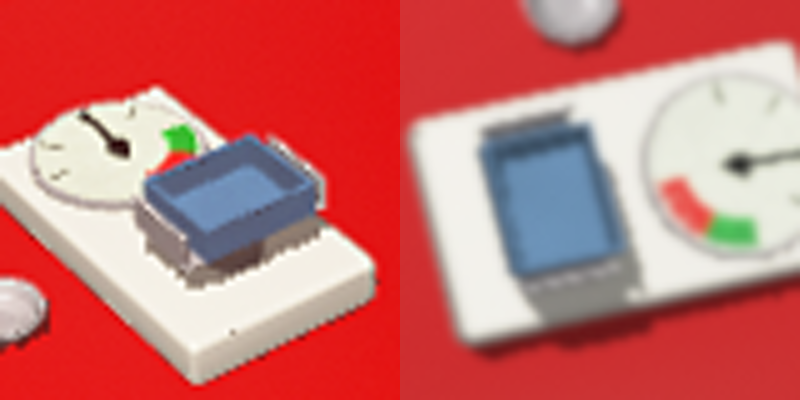

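The dish stands between the cheeks, flat and at 14.4°. In the top crop the needle (hub at (740,165)) points right and slightly up, about 1.65 rad, so the dish weighs about 50 g. Three rusks are needed, which I'll stack along the dish, starting with the first.

```bash
cat >> h.py <<'E'
def pick(x,y,a):
    env.grip(.045); over([x,y,.15],a+90); env.movel([x,y,.094],.12); env.grip(.015,20); st("grip")
    env.movel([x,y,.19],.2)
def place(x,y,ztcp,c=104.2):
    over([x,y,.21],c); env.movel([x,y,ztcp+.015],.12); env.movel([x,y,ztcp],.04); st("at")
    env.grip(.042); env.movel([x,y,.22],.15)
    q=[.50,.0,.28]; env.reach(q,best(q,95)); env.dwell(.2); st("aside")
def look(k):
    ims=[]
    for n in("scene","top"):
        p,d=camera(n); W=cloud(n,d);h=cv2.cvtColor(p,cv2.COLOR_BGR2HSV).astype(int)
        near=np.hypot(W[...,0]-.583,W[...,1]+.225)<.05
        for t,m in(("blue",(h[...,0]>95)&(h[...,0]<125)&(h[...,1]>80)),("rusk",(h[...,0]>10)&(h[...,0]<35)&(h[...,1]>80)&(h[...,2]>100))):
            for b in blobs(m&near&(W[...,2]>.045),30):
                P=W[b];z=np.percentile(P[:,2],[5,50,95]);print(n,t,np.round(z*1000,1),"top",*rect(P[P[:,2]>z[2]-.006]))
        u,v=project(n,[.585,-.26,.04])[0].astype(int); ims.append(cv2.resize(p[v-40:v+40,u-40:u+40],(400,400),interpolation=2))
    cv2.imwrite(f"pics/look{k}.png",cv2.hconcat(ims))
E
python3 - <<'E'
from h import *
pick(.4893,.0272,-14)
place(.582,-.2246,.152)
look(1)
E
```

```text
grip t19.5 [0.49  0.027 0.095] open 0.0233 F [-0.78  0.8   6.99] g 19.8
at t22.2 [ 0.582 -0.225  0.152] open 0.0233 F [-0.58 -0.48  0.28] g 19.6
aside t24.3 [ 0.5   -0.001  0.279] open 0.0418 F [0.27 0.72 0.01] g 0.0
scene blue [58.8 73.6 76.1] top [ 561.1 -230.8] [59.5 27.7] -62.2
scene rusk [63.1 72.4 74.6] top [ 582.  -224.3] [43.7 26.4] 10.9
top blue [56.2 59.8 77. ] top [ 580.8 -225.2] [66.5 54. ] 14.1
top rusk [70.1 74.3 76.8] top [ 580.8 -225.7] [42.8 23.3] 19.1
```

View pics/look1.png

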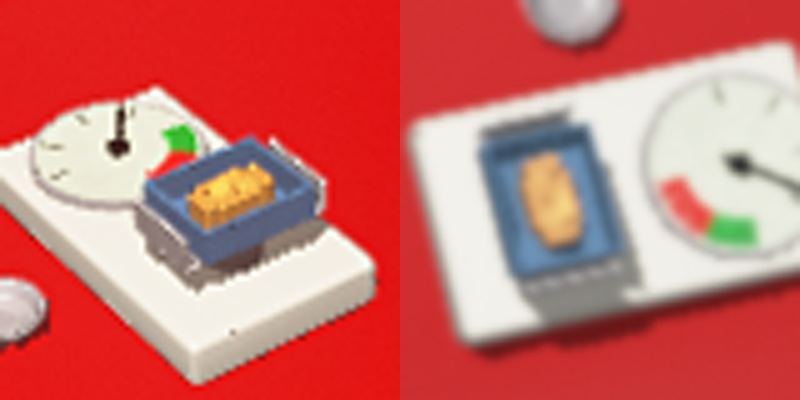

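The first rusk lies flat in the middle of the dish (top crop (550,205)). The needle is at about 2.2 rad (70 g), so two more will give about 106 g. I place the second on top of it.

```bash
python3 - <<'E'
from h import *
pick(.5741,.038,-2)
place(.5815,-.225,.157)
look(2)
E
```

```text
grip t26.2 [0.575 0.038 0.095] open 0.0233 F [-1.49  0.32  7.36] g 19.3
at t28.9 [ 0.581 -0.225  0.157] open 0.0234 F [-0.11 -1.1   0.61] g 19.3
aside t30.9 [ 0.5   -0.001  0.279] open 0.0421 F [ 0.24  0.1  -0.4 ] g 0.0
scene blue [55.6 72.2 74.4] top [ 604.7 -218.5] [56.5 24.5] -76.5
scene rusk [62.8 81.5 89.1] top [ 581.5 -223.3] [45.5 25.5] 8.7
top blue [55.  58.1 74.9] top [ 580.9 -225.3] [66.5 54.5] 14.2
top rusk [69.9 87.7 91. ] top [ 580.5 -225.4] [42.9 23.5] 20.1
```

View pics/look2.png

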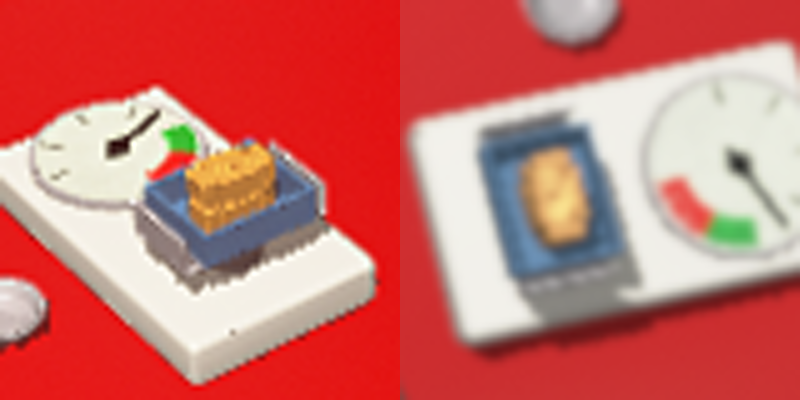

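The two rusks are stacked squarely. The needle at the top crop's (785,222) is just short of the green at about 2.73 rad (87 g), so I add the third.

```bash
python3 - <<'E'
from h import *
pick(.6658,.0424,4)
place(.5813,-.2248,.1715)
look(3)
E
```

```text
grip t33.0 [0.666 0.043 0.095] open 0.0237 F [-0.36 -0.66  6.09] g 19.6
at t35.6 [ 0.581 -0.225  0.171] open 0.0236 F [ 0.49 -0.78  0.37] g 19.4
aside t37.6 [ 0.5   -0.001  0.279] open 0.0421 F [ 0.4  -0.3   1.27] g 0.0
scene rusk [ 62.2  87.  102.7] top [ 581.9 -222.9] [42.3 24.2] 12.9
top blue [52.4 56.3 73.2] top [ 581.3 -224.9] [67.  53.7] 15.5
top rusk [ 69.9 101.7 105.2] top [ 579.6 -226.2] [43.6 24.2] 17.1
```

View pics/look3.png

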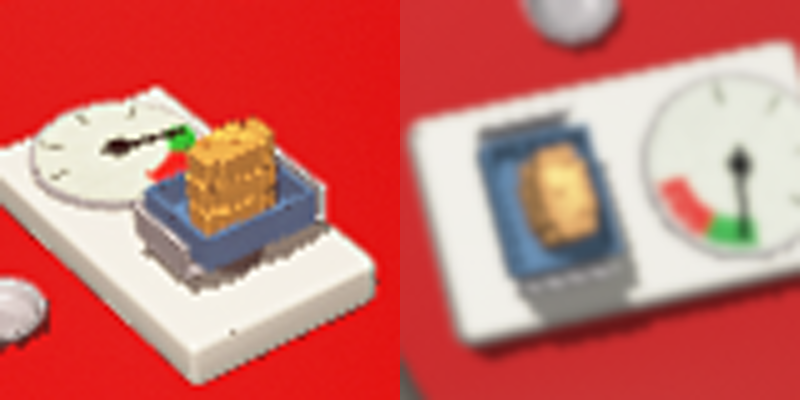

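The needle rests in the green in both views (top crop (744,238), about 3.3 rad, or 105 g). The stack is upright in the dish, and the dish is centred on the pan.

```bash
python3 -c "
from cell import job
print(job.job_done())"
```

```text
the job is handed in; nothing more can be done
None
```

The job is handed in: the dish stands on the scale pan with three stacked rusks, the needle rests in the green (about 105 g read from the dial), the other two rusks were left on the board, and the arm clock read about 38 s at my last check.

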